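# Find the rocking corner of a jig plate and press its shim flat

### The arm

A 6-joint arm with a two-finger parallel gripper is mounted at the origin on the work surface. World frame = base frame: x ahead of the robot, y to its left, z up, the work surface at z = 0. Lengths are in m, angles in rad, forces in N, time in s.
With the tool pointing down it reaches from about 0.3 to 0.75 m from the base axis. Payload 8.5 kg.
Tool frame: the origin (TCP) lies midway between the tips of the shut fingers; the grasp point (between the pads) lies hold_point_z behind it (hold_point_z is the distance from the TCP to the grasp point, in m); z points along the fingers, y is the line along which they close (so a half turn about z gives the same grasp; the last joint's range is limited). The gripper opens to 85 mm and grips with 20 to 120 N. Pads are 22 mm wide; open, the fingers measure 114 mm over their backs; the gripper's body (76 mm by 85 mm) begins 54 mm behind the grasp point. The pads swing forward as they close: fully open they stand 13 mm farther back than shut.
Start: joints at [1.128, 0.381, 1.297, -0, 1.464, -0.215], TCP at [0.124, 0.536, 0.196] pointing down, gripper open.
Joint ranges: [-3.11, 3.11], [-0.89, 2.33], [0.22, 2.48], [-1.42, 4.56], [0.17, 2.85], [-2.88, 2.88]. Speed limits (rad/s): [2.39, 2.39, 3.14, 3.14, 3.14, 3.14].

### API

Orientations are given as [roll, pitch, yaw] about the fixed x, y, z axes, in that order (R = Rz(yaw) Ry(pitch) Rx(roll)).
In Python, from workcell import move_to, servo_line, goto_joints, gripper_to, sleep, solve_ik, get_image, MotionError, sign_off, current_time_s, current_joint_positions, current_qvel, current_tau, current_eef_pos, current_ee_rot, current_wrist_force, current_ft_torque, current_grip_width, current_gripper_force, hold_point_z gives the robot as it stands. Calls block until the motion is done:
- move_to(position, orientation): joint-space move of the TCP to a pose.
- servo_line(position, max_speed=0.15, rot=None): straight line of the TCP; rot=None keeps the orientation; max_speed is the mean speed in m/s.
- goto_joints(angles): joint-space move.
- gripper_to(opening, grip_force=None): finger opening in m; grip_force is the grip in N (None keeps the last); returns when the fingers have stopped.
- sleep(seconds).
- solve_ik(position, orientation): joint angles nearest the present ones, or None.
- get_image(name): name is "side" or "top"; returns a dict with "frame" (480x640x3 uint8, red, green, blue), "K" (3x3 intrinsics, pixels), "R" (3x3) and "t" (3): a world point X has camera coordinates R X + t. Camera axes: x right, y down, z forward; pixel columns grow to the right and rows downward; lengths in m; the calibration is good to about 2 mm. A picture is of the moment at which its call begins. There is no depth.
A pose or a line that the arm cannot do raises MotionError and nothing moves.
- sign_off(): hands the job in; it is judged then, once.
Readings, each from a call of its own:
- current_time_s(): time.
- current_joint_positions(): joint angles.
- current_qvel(): joint speeds.
- current_tau(): joint torques, N m.
- current_eef_pos(): TCP position.
- current_ee_rot(): TCP orientation.
- current_wrist_force(): force on the tool from outside, world axes, zero at the start.
- current_ft_torque(): the same for the moment, N m.
- current_grip_width(): finger opening in m.
- current_gripper_force(): force on a finger pad.
Only numpy, scipy, OpenCV 4.12 (cv2) and the standard library are available. Lean on these libraries where they do the work, as an engineer would, in place of code of your own. Each camera call takes 0.05 s, during which the arm holds its last target. There are 200 camera calls.

### The job

The jig plate on the welding table rocks on one of its four corners. Press down on the plate's corners one after another until you find the one that dips, then press the cocked-up brass shim beside that corner down flat, leaving the other three shims standing up. Only press: do not lift or shift the plate, and leave the loose things around it alone.

Things in the scene. Friction and masses are not known exactly. Their poses are not given: they have to be found in the camera images.
- base: Blue steel base slab bolted to the table, 210 x 270 x 12 mm; origin at the centre of its underside, on the table top; x and y along its 210 and 270 mm sides, z up. It carries a central hub and four corner feet under the jig plate, and four brass shims, two along each end (y = +-84 to +-130 mm).
- plate_mid (a point): Centre of the top face of the jig plate: loose aluminium, 190 (base x) x 150 (base y) x 10 mm, 0.9 kg, centred on the base, square with it, level, top face 40 mm above the table. A round steel housing (64 mm across, 38 mm high) is fixed on its middle. A hub under its middle (52 mm across) carries it and a spigot keeps it from sliding.
- corner_a (a point): Corner a (base +x, +y): centre of the flat blue dot, 22 mm across, on the plate's top face at (75, 56) mm from its centre, above a foot: the place to press. One foot of the four, a different one each time, is 5 mm short: 4 to 5 N straight down there tips the corner down about 5 mm, and it comes back up when let go. The other corners give under 1 mm.
- corner_b (a point): Corner b (base +x, -y): centre of the flat blue dot, 22 mm across, on the plate's top face at (75, -56) mm from its centre, above a foot: the place to press. One foot of the four, a different one each time, is 5 mm short: 4 to 5 N straight down there tips the corner down about 5 mm, and it comes back up when let go. The other corners give under 1 mm.
- corner_c (a point): Corner c (base -x, +y): centre of the flat blue dot, 22 mm across, on the plate's top face at (-75, 56) mm from its centre, above a foot: the place to press. One foot of the four, a different one each time, is 5 mm short: 4 to 5 N straight down there tips the corner down about 5 mm, and it comes back up when let go. The other corners give under 1 mm.
- corner_d (a point): Corner d (base -x, -y): centre of the flat blue dot, 22 mm across, on the plate's top face at (-75, -56) mm from its centre, above a foot: the place to press. One foot of the four, a different one each time, is 5 mm short: 4 to 5 N straight down there tips the corner down about 5 mm, and it comes back up when let go. The other corners give under 1 mm.
- tail_a (a point): Press point on top of the tail (orange stripe) of shim a, beside corner a: a brass strip 24 mm wide, pivoted just outside the plate at (75, 84) mm in the base frame, 30 mm above the table; its tail runs 46 mm outward (base +y), cocked up. The point is 35 mm from the pivot; flat, it is at (75, 119) mm, 30 mm above the table.
- tail_b (a point): Press point on top of the tail (orange stripe) of shim b, beside corner b: a brass strip 24 mm wide, pivoted just outside the plate at (75, -84) mm in the base frame, 30 mm above the table; its tail runs 46 mm outward (base -y), cocked up. The point is 35 mm from the pivot; flat, it is at (75, -119) mm, 30 mm above the table.
- tail_c (a point): Press point on top of the tail (orange stripe) of shim c, beside corner c: a brass strip 24 mm wide, pivoted just outside the plate at (-75, 84) mm in the base frame, 30 mm above the table; its tail runs 46 mm outward (base +y), cocked up. The point is 35 mm from the pivot; flat, it is at (-75, 119) mm, 30 mm above the table.
- tail_d (a point): Press point on top of the tail (orange stripe) of shim d, beside corner d: a brass strip 24 mm wide, pivoted just outside the plate at (-75, -84) mm in the base frame, 30 mm above the table; its tail runs 46 mm outward (base -y), cocked up. The point is 35 mm from the pivot; flat, it is at (-75, -119) mm, 30 mm above the table.
- shim_a (a joint): Angle of the tail of shim a above flat, rad: 0 is flat (solid stop, tongue filling the gap under the plate corner), starts cocked up at 0.45 to 0.60, at most 0.70. Stiff: takes about 6 to 7 N at the press point to move and stays where it is left.
- shim_b (a joint): Angle of the tail of shim b above flat, rad: 0 is flat (solid stop, tongue filling the gap under the plate corner), starts cocked up at 0.45 to 0.60, at most 0.70. Stiff: takes about 6 to 7 N at the press point to move and stays where it is left.
- shim_c (a joint): Angle of the tail of shim c above flat, rad: 0 is flat (solid stop, tongue filling the gap under the plate corner), starts cocked up at 0.45 to 0.60, at most 0.70. Stiff: takes about 6 to 7 N at the press point to move and stays where it is left.
- shim_d (a joint): Angle of the tail of shim d above flat, rad: 0 is flat (solid stop, tongue filling the gap under the plate corner), starts cocked up at 0.45 to 0.60, at most 0.70. Stiff: takes about 6 to 7 N at the press point to move and stays where it is left.
- pin_a (a joint): Depth in m to which the friction tell-tale pin hidden under plate corner a has been pushed down. 0 at the start; goes to about 0.005 and stays there once the corner has tipped down; stays under 0.001 at a corner that stands firm.
- pin_b (a joint): Depth in m to which the friction tell-tale pin hidden under plate corner b has been pushed down. 0 at the start; goes to about 0.005 and stays there once the corner has tipped down; stays under 0.001 at a corner that stands firm.
- pin_c (a joint): Depth in m to which the friction tell-tale pin hidden under plate corner c has been pushed down. 0 at the start; goes to about 0.005 and stays there once the corner has tipped down; stays under 0.001 at a corner that stands firm.
- pin_d (a joint): Depth in m to which the friction tell-tale pin hidden under plate corner d has been pushed down. 0 at the start; goes to about 0.005 and stays there once the corner has tipped down; stays under 0.001 at a corner that stands firm.
- spray: Spray can, 64 mm across, about 170 mm high, red label, standing beside the base; origin at the centre of its underside. A bystander.
- housing: Loose round steel housing, 88 mm across, 54 mm high with its boss, standing beside the base; origin at the centre of its underside. A bystander.
- flange: Flat steel ring, 70 mm across, 12 mm high, lying beside the base; origin at the centre of its underside. A bystander.
- brush: Hand brush with a wooden handle, about 200 mm long, lying beside the base, pointing away from the robot; origin at its middle, on the table. A bystander.
There are look-alikes about, which are no part of the job. What is meant by the part that bears plate_mid is not brown or green, and is the larger of those in its own colour.

How it is judged:
On the way, in this order (a step that is already met when the one before it is completed fails the run):
1. the rocking corner is pressed until it dips (value of joint any of pin_a, pin_b, pin_c, pin_d above 0.0012 m), for 0.1 s.
2. the shim of that corner is pressed flat (((value of joint pin_a above 0.0012 m and value of joint shim_a below 0.1 rad and value of joint each of shim_b, shim_c, shim_d above 0.3 rad) or (value of joint pin_b above 0.0012 m and value of joint shim_b below 0.1 rad and value of joint each of shim_a, shim_c, shim_d above 0.3 rad) or (value of joint pin_c above 0.0012 m and value of joint shim_c below 0.1 rad and value of joint each of shim_a, shim_b, shim_d above 0.3 rad) or (value of joint pin_d above 0.0012 m and value of joint shim_d below 0.1 rad and value of joint each of shim_a, shim_b, shim_c above 0.3 rad))), for 0.2 s.
At the end, for the whole second after the job is handed in: The shim at the corner that was found rocking lies flat (within 0.1 rad), the other three tails are still up (over 0.3 rad), and the plate lies level (0.02 rad) on its base within 8 mm of where it was (((value of joint pin_a above 0.0012 m and value of joint shim_a below 0.1 rad and value of joint each of shim_b, shim_c, shim_d above 0.3 rad) or (value of joint pin_b above 0.0012 m and value of joint shim_b below 0.1 rad and value of joint each of shim_a, shim_c, shim_d above 0.3 rad) or (value of joint pin_c above 0.0012 m and value of joint shim_c below 0.1 rad and value of joint each of shim_a, shim_b, shim_d above 0.3 rad) or (value of joint pin_d above 0.0012 m and value of joint shim_d below 0.1 rad and value of joint each of shim_a, shim_b, shim_c above 0.3 rad)) and angle between plate_mid's own z axis and vertical below 0.02 rad and distance of plate_mid from where it was at the start of the episode below 0.008 m and z of plate_mid in the frame of base below 0.043 m); the robot touches nothing.
It fails at once if the shim of a corner that has not been found rocking is pressed down (below 0.2 rad) ((value of joint shim_a below 0.2 rad and value of joint pin_a below 0.001 m) or (value of joint shim_b below 0.2 rad and value of joint pin_b below 0.001 m) or (value of joint shim_c below 0.2 rad and value of joint pin_c below 0.001 m) or (value of joint shim_d below 0.2 rad and value of joint pin_d below 0.001 m)).
It fails at once if the plate is lifted, shifted or tipped up (moved over 15 mm, or tilted over 0.15 rad) (distance of plate_mid from where it was at the start of the episode above 0.015 m or angle between plate_mid's own z axis and vertical above 0.15 rad).
It fails at once if a loose thing beside the work is moved over 20 mm (distance of any of spray, housing, flange, brush from where it was at the start of the episode above 0.02 m).
It also fails if it takes over 56 s, if anything falls off the work surface, if the arm or the gripper's body presses on something with over 40 N, if the wrist force passes 120 N, or if a joint passes its speed limit or range.

## Working session

There is one attempt and no reset: what is moved stays moved. The work goes in short steps, each a Python script; the robot and the scene stay as the last script left them, time stands still between calls to the robot, and variables do not carry over. Pictures are saved under pics/ and viewed, at most 10 in all, crops included, and the job is handed in when it is done.

```bash
mkdir -p pics; python3 - <<'E'
from workcell import *
import cv2,numpy as np
for n in("top","side"):
    g=get_image(n); cv2.imwrite(f"pics/{n}0.png",g["frame"][:,:,::-1]); np.savez(f"{n}0.npz",**g)
    print(n,g["K"].tolist(),(-g["R"].T@g["t"]).round(3))
print(current_time_s(),current_wrist_force(),hold_point_z, current_ee_rot())
E
```

```text
top [[446.4208282137698, 0.0, 312.8593870752765], [0.0, 446.4208282137698, 239.84173292713194], [0.0, 0.0, 1.0]] [0.348 0.021 1.133]
side [[436.7759924143885, 0.0, 318.8950450045094], [0.0, 436.7759924143885, 234.06721393836116], [0.0, 0.0, 1.0]] [ 0.387 -0.765  0.516]
0.1 [-0.29401926  0.55047715 -0.37175416] 0.0187 [-3.14033613e+00 -2.68595153e-04  2.91378377e+00]
```

View pics/top0.png

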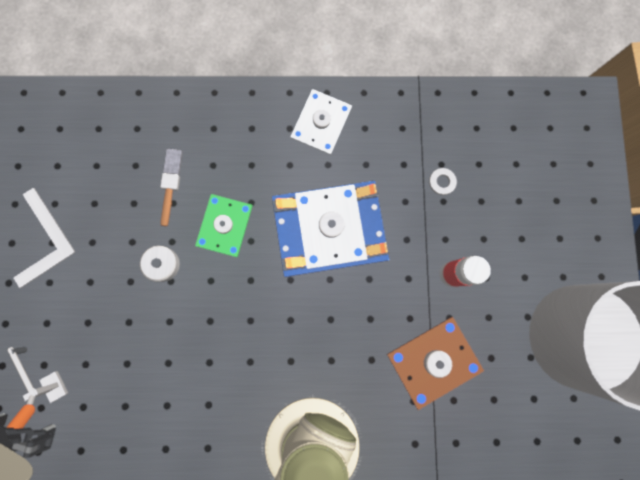

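View pics/side0.png

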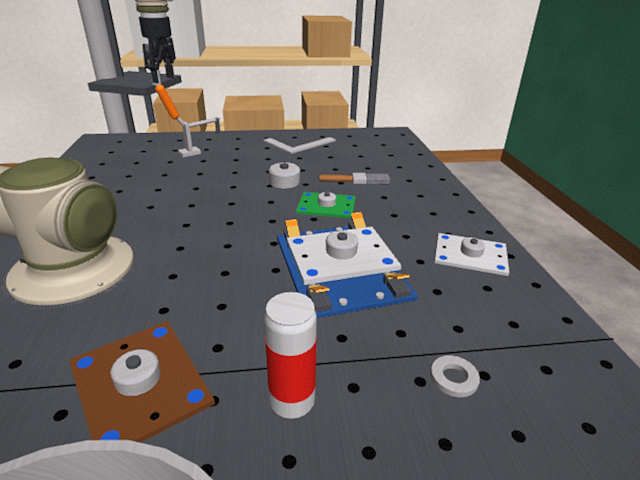

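Things that could be taken for the plate, in the top view: the white plate on the blue base (330,224), a smaller white plate (321,121), a green one (223,224) and a brown one (439,363). The description rules out brown and green, and the plate must be the larger of its colour, so I choose (330,224). Next I measure its dots and check the choice in a crop.

```bash
cat > h.py <<'E'
import numpy as np,cv2
def ray(g,px,z):
    d=g["R"].T@np.linalg.inv(g["K"])@np.array([*px,1.]); c=-g["R"].T@g["t"]
    return c+d*(z-c[2])/d[2]
E
python3 - <<'E'
from h import *
P={}
for n,(x0,x1,y0,y1) in dict(top=(265,395,170,285),side=(270,425,205,325)).items():
    g=np.load(n+"0.npz"); im=g["frame"]; hsv=cv2.cvtColor(im,cv2.COLOR_RGB2HSV)
    m=cv2.inRange(hsv,(100,100,150),(125,255,255)); k=np.zeros_like(m); k[y0:y1,x0:x1]=m[y0:y1,x0:x1]
    N,_,st,ce=cv2.connectedComponentsWithStats(k)
    for i in range(1,N):
        if 8<st[i,4]<400: print(n,st[i,4],ce[i].round(1),ray(g,ce[i],.04).round(4))
    o=cv2.inRange(hsv,(8,150,150),(22,255,255)); k[:]=0;k[y0:y1,x0:x1]=o[y0:y1,x0:x1]
    N,_,st,ce=cv2.connectedComponentsWithStats(k)
    for i in range(1,N):
        if st[i,4]>8: print(" orange",st[i,4],ce[i].round(1),ray(g,ce[i],.048).round(4))
    P[n]=cv2.resize(im[y0:y1,x0:x1,::-1],(390,350),interpolation=cv2.INTER_CUBIC)
cv2.imwrite("pics/crop.png",np.hstack([P["top"],P["side"]]))
E
```

```text
top 55 [363.7 183.2] [ 0.6391 -0.1374  0.04  ]
top 40 [347.7 193. ] [ 0.614  -0.0964  0.04  ]
top 63 [283.6 195.3] [0.6091 0.0642 0.04  ]
top 35 [303.6 199.8] [0.5975 0.0145 0.04  ]
top 40 [357.9 251.8] [ 0.4653 -0.1183  0.04  ]
top 41 [313.  258.8] [ 0.4492 -0.0072  0.04  ]
 orange 21 [371.6 189. ] [ 0.6219 -0.1556  0.048 ]
 orange 22 [382.4 248. ] [ 0.4731 -0.1777  0.048 ]
side 14 [302.5 208.3] [0.4708 0.1304 0.04  ]
side 16 [346.2 212. ] [0.569  0.1031 0.04  ]
side 12 [344.8 228.1] [0.5529 0.0316 0.04  ]
side 21 [329.6 229.9] [0.5191 0.0273 0.04  ]
side 16 [317.8 231.8] [0.4931 0.0219 0.04  ]
side 37 [366.3 231.8] [0.596 0.012 0.04 ]
side 228 [288.6 257.5] [ 0.4253 -0.0683  0.04  ]
side 41 [297.8 240.9] [ 0.4478 -0.0102  0.04  ]
side 54 [387.2 260.6] [ 0.6125 -0.0976  0.04  ]
side 62 [311.8 272.1] [ 0.4644 -0.1201  0.04  ]
side 10 [381.3 279.3] [ 0.5866 -0.1544  0.04  ]
side 24 [411.2 289.2] [ 0.6318 -0.1878  0.04  ]
side 137 [335.2 304.7] [ 0.4929 -0.2146  0.04  ]
side 10 [304.9 290.2] [ 0.4466 -0.1713  0.04  ]
side 11 [406.8 297.2] [ 0.6177 -0.2081  0.04  ]
side 11 [361.2 304.8] [ 0.5358 -0.2194  0.04  ]
 orange 155 [357.7 219.6] [0.5849 0.0519 0.048 ]
 orange 173 [292.1 227.5] [0.4393 0.0313 0.048 ]
 orange 56 [398.8 275.3] [ 0.6177 -0.1563  0.048 ]
 orange 73 [319.2 288.1] [ 0.4706 -0.1782  0.048 ]
```

View pics/crop.png

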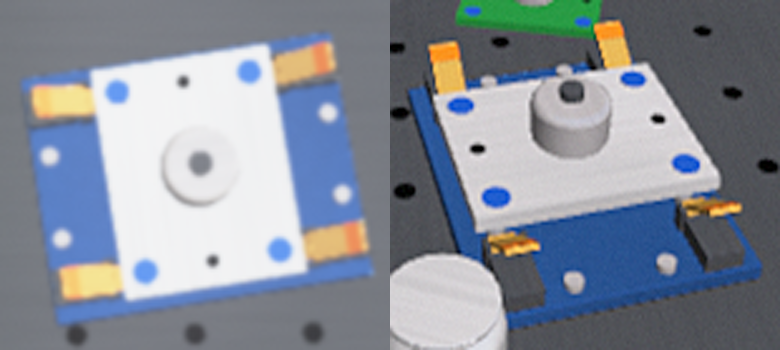

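The crop confirms it: the white plate sits on the blue base with four brass shims. The dots are at top pixels (303.6,199.8), (347.7,193.0), (313.0,258.8) and (357.9,251.8). Spacing is 112 x 150 mm, as given, and the two views agree to about 2 mm. Now I probe the corners.

```bash
cat >> h.py <<'E'
from workcell import *
c=np.array([.5315,-.0525]); th=.144; Rb=np.array([[np.cos(th),-np.sin(th)],[np.sin(th),np.cos(th)]])
ORI=[np.pi,0,np.pi/2+th]
def W(x,y,z): return [*(c+Rb@np.array([x,y])/1000),z]
def press(x,y,zs,zmin,fmax,step=.0007):
    servo_line(W(x,y,zs),max_speed=.12); sleep(.15); f0=current_wrist_force()[2]; z=zs; log=[]
    while z>zmin:
        z-=step; servo_line(W(x,y,z),max_speed=.02)
        f=current_wrist_force()[2]-f0; log.append((round(current_eef_pos()[2]*1000,1),round(f,1)))
        if f>fmax: break
    return log
E
python3 - <<'E'
from h import *
gripper_to(0.0)
move_to(W(-75,56,.12),ORI); print(current_time_s(),current_eef_pos(),W(-75,56,.12))
print(press(-75,56,.045,.033,9)); print(current_time_s())
servo_line(W(-75,56,.09),max_speed=.15); print(current_time_s())
E
```

```text
3.1417 [ 0.44932471 -0.00727257  0.12008702] [np.float64(0.4492400975391083), np.float64(-0.007842319281845964), 0.12]
[(np.float64(44.5), np.float64(0.5)), (np.float64(43.6), np.float64(0.4)), (np.float64(42.8), np.float64(0.5)), (np.float64(42.2), np.float64(0.6)), (np.float64(41.5), np.float64(1.2)), (np.float64(40.8), np.float64(0.0)), (np.float64(40.0), np.float64(1.0)), (np.float64(39.4), np.float64(-0.0)), (np.float64(38.7), np.float64(0.8)), (np.float64(37.9), np.float64(0.5)), (np.float64(37.3), np.float64(-0.6)), (np.float64(36.6), np.float64(-0.3)), (np.float64(35.9), np.float64(1.5)), (np.float64(35.2), np.float64(-0.4)), (np.float64(34.5), np.float64(-0.6)), (np.float64(33.8), np.float64(0.0)), (np.float64(33.1), np.float64(0.6)), (np.float64(32.4), np.float64(0.6))]
8.5667
9.1
```

```bash
python3 - <<'E'
from h import *
print(current_grip_width(),current_eef_pos(),current_ee_rot(),current_wrist_force())
servo_line(W(-75,56,.045),max_speed=.15)
o=[]
for n in("top","side"):
    g=get_image(n); x=g["K"]@(g["R"]@np.array(W(-75,56,.045))+g["t"]); x=x[:2]/x[2]; print(n,x)
    a,b=int(x[0])-60,int(x[1])-75
    o.append(cv2.resize(g["frame"][b:b+150,a:a+130,::-1],(390,450),interpolation=cv2.INTER_CUBIC))
cv2.imwrite("pics/p1.png",np.hstack(o)); print(current_time_s())
E
```

```text
-8.893821364036794e-05 [ 0.44892449 -0.00776454  0.08953872] [-3.14124465e+00 -1.66026981e-04  1.71474485e+00] [-0.73993067  0.49472624 -0.26643628]
top [313.3250646  258.56742006]
side [298.34000973 238.14920539]
9.65
```

View pics/p1.png

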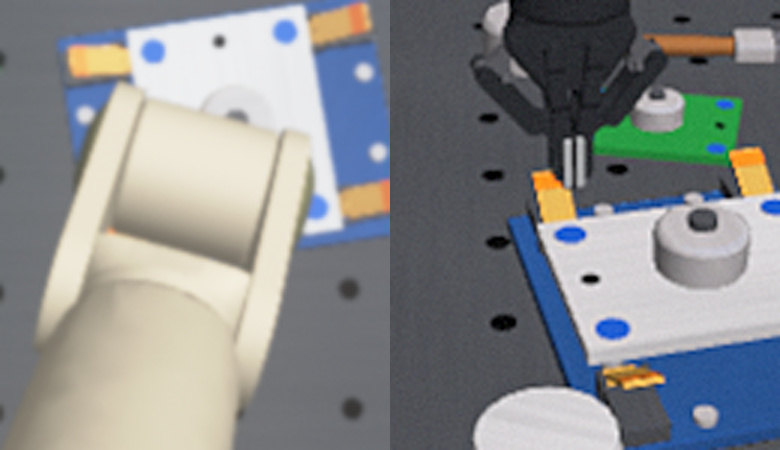

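The picture shows the fingertips at side pixel about (300,225), where (298,238) was expected. So they are higher or farther back than the readback says. I check whether the arm had settled, and triangulate the tip.

```bash
python3 - <<'E'
from h import *
print(current_eef_pos(),current_joint_positions(),current_time_s(),current_grip_width())
g=get_image("side"); im=g["frame"]
print(current_eef_pos())
cv2.imwrite("pics/p2.png",cv2.resize(im[150:270,230:390,::-1],(800,600),interpolation=cv2.INTER_CUBIC))
for z in(.045,.06,.075,.12):
    x=g["K"]@(g["R"]@np.array(W(-75,56,z))+g["t"]); print(z,(x[:2]/x[2]).round(1))
E
```

```text
[ 0.44963606 -0.00794816  0.04550065] [-2.82022976e-01  3.96102442e-01  1.79140446e+00 -3.23187352e-06
  9.53229449e-01 -4.26035383e-01] 9.65 -6.904126441824986e-05
[ 0.44970091 -0.007954    0.04565507]
0.045 [298.3 238.1]
0.06 [298.3 231.9]
0.075 [298.2 225.5]
0.12 [298.1 205.6]
```

View pics/p2.png

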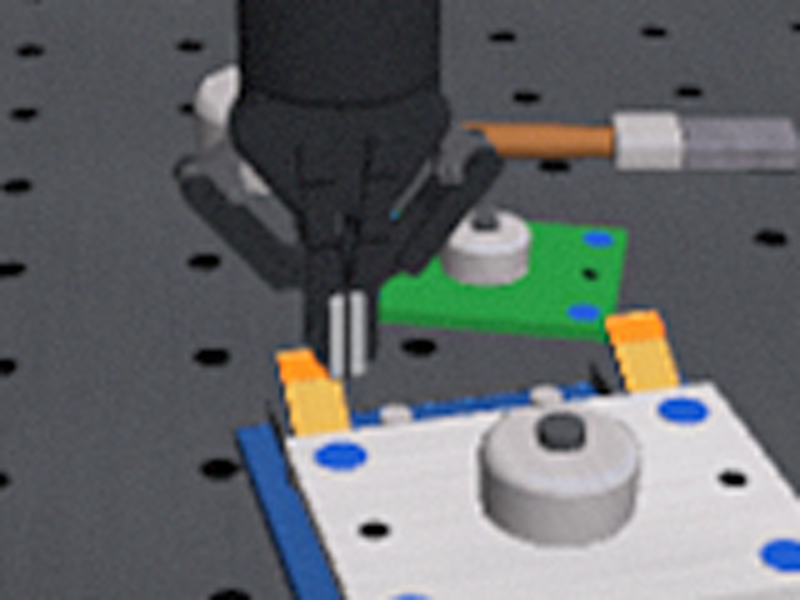

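The tip is at side pixel (299.4,225). On the commanded axis that is about z=0.076, so the tips seem to sit about 31 mm above the reported TCP. That also explains the missing contact. I go on down gently to first touch and measure the tip there.

```bash
python3 - <<'E'
from h import *
l=press(-75,56,.028,-.003,3,.001); print([(float(a),float(b)) for a,b in l][-8:],current_time_s())
g=get_image("side"); im=g["frame"]
cv2.imwrite("pics/p3.png",cv2.resize(im[180:270,270:390,::-1],(800,600),interpolation=cv2.INTER_CUBIC))
E
```

```text
[(6.9, -0.7), (5.9, -1.2), (4.9, -1.5), (4.1, 2.0), (3.0, 1.3), (1.9, 1.9), (0.9, 2.4), (-0.0, 4.5)] 17.1417
```

View pics/p3.png

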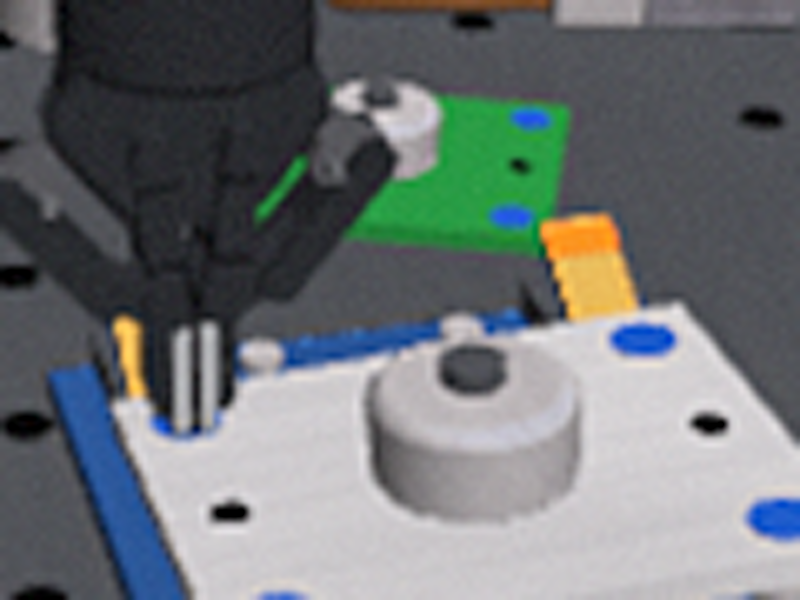

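The tip is on the dot, and the dot's lower edge has sunk about 2.7 px from where it was (roughly 5–6 mm). That suggests this corner is dipping. I confirm by pressing to the hard stop, then comparing with a neighbouring corner.

```bash
python3 - <<'E'
from h import *
def dotbot(n=.0):
    g=get_image("side"); hsv=cv2.cvtColor(g["frame"],cv2.COLOR_RGB2HSV); m=cv2.inRange(hsv,(100,100,120),(125,255,255))[230:255,290:307]
    return g["frame"][232:254,294:304].astype(int)@[ -1,0,1] 
def pr(l): print([(float(a),float(b)) for a,b in l],round(current_time_s(),2))
z=0;
for i in range(5):
    z-=.0007; servo_line(W(-75,56,z),max_speed=.02); f=current_wrist_force()[2]; print(round(current_eef_pos()[2]*1000,1),round(f,1))
    if f>9: break
a=dotbot()
servo_line(W(-75,56,.02),max_speed=.12); sleep(.1)
servo_line(W(-75,56,.07),max_speed=.2); b=dotbot()
print("row blue profile pressed",a.max(1),"\nreleased",b.max(1))
servo_line(W(75,56,.07),max_speed=.25)
pr(press(75,56,.012,-.002,8,.001))
servo_line(W(75,56,.07),max_speed=.2); print(current_time_s())
E
```

```text
-0.2 12.5
row blue profile pressed [ 10   6   6   5   7   9   8   7   5  15  76 166 176  80  37  -1   1   2
   2   3   3   2] 
released [ 72 141 137  75  18  18  79 204 205 209 199 131  33  -2   1   1   2   0
   1   1   1   2]
[(11.2, 0.0), (9.9, -1.2), (8.9, -0.7), (7.9, -0.4), (6.9, 0.5), (5.9, -0.8), (4.9, -1.1), (4.4, 4.2), (4.3, 12.0)] 22.15
22.6333
```

Corner (-75, +56) rocks: it travelled from 4.5 to -0.2 mm at about 4 N, then met a hard stop. The neighbour stopped dead at 4.4 mm. The contacts show the tip sits 35.5 mm above the reported TCP, so the tail is flat at TCP z of about -5.5 mm. Now I press its shim.

```bash
python3 - <<'E'
from h import *
servo_line(W(-75,116,.07),max_speed=.25)
l=press(-75,116,.03,-.010,18,.0012); print([(float(a),float(b)) for a,b in l],current_time_s())
sleep(.3)
servo_line(W(-75,116,.09),max_speed=.2)
servo_line(W(-75,200,.15),max_speed=.25)
g=get_image("side"); cv2.imwrite("pics/p4.png",cv2.resize(g["frame"][190:320,260:430,::-1],(780,596),interpolation=cv2.INTER_CUBIC)); print(current_time_s())
E
```

```text
[(29.0, 0.7), (27.6, 0.5), (26.3, 1.0), (25.1, 0.5), (23.9, 0.8), (22.7, 0.7), (21.5, -0.4), (20.3, -0.5), (19.1, 1.0), (18.0, -0.3), (17.0, 4.1), (15.7, 4.4), (14.5, 4.1), (13.3, 4.9), (12.0, 4.8), (10.8, 4.1), (9.6, 4.9), (8.4, 4.5), (7.1, 5.2), (5.9, 4.1), (4.7, 5.2), (3.5, 3.6), (2.3, 3.7), (1.1, 4.9), (-0.1, 4.7), (-1.3, 3.5), (-2.5, 3.5), (-3.7, 5.3), (-4.9, 3.5), (-6.0, 4.4), (-6.5, 15.4), (-6.9, 29.9)] 32.0667
33.625
```

View pics/p4.png

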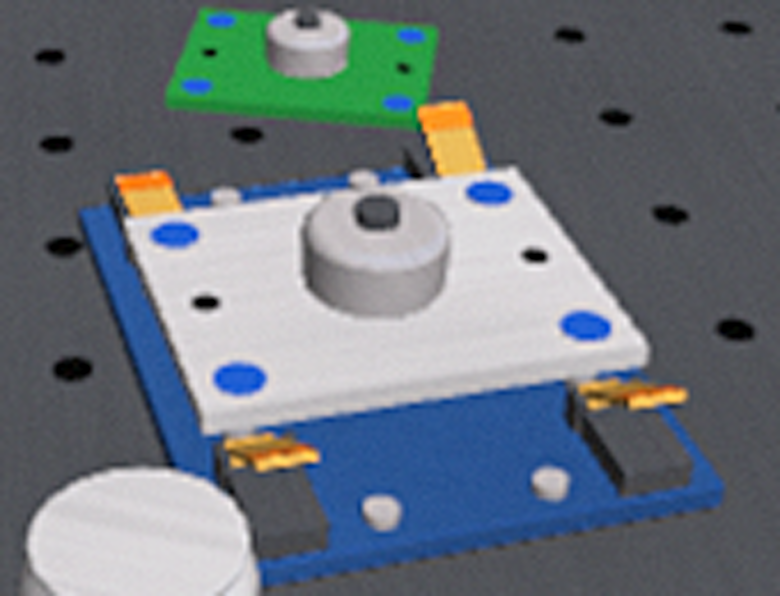

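The far-left shim (crop (147,195)) is flat, and its stop was felt at about -6.3 mm, close to the -5.5 mm predicted. The other three shims are still up, the plate is level and the arm is clear.

```bash
python3 -c "
from workcell import *
print(sign_off(),current_time_s())"
```

```text
the job is handed in; nothing more can be done
the job is handed in; nothing more can be done
```

The job is handed in: the rocking corner was the robot-side, left-hand one (c, if base +x points away from the robot), and its shim is pressed flat with the other three still up and the plate level; the judge's verdict was not shown.

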